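Clamp a brass blank in the cam fixture

TASK

Stand the brass blank in the cam clamp between the rubber-faced jaw and the steel backstop, and let go of it. Then wind the clamp's crank counter-clockwise (seen from above) by its red knob, gently and without dragging the knob hard to one side on its soft rubber mount, until you feel the follower go over the cam's corner and settle on its flat; stop there, so that the clamp stays tight on the blank by itself when you take your hand off. Leave everything else on the bench where it is.

Things in the scene. Friction and masses are not known exactly. Their poses are not given: they have to be found in the camera images.
- fixture: Cam clamp fixed to the bench: blue base plate 120 x 200 x 12 mm (own x, y, z), origin at the centre of its underside, z up. It clamps along its own +y: upright camshaft at y = -50 mm, then follower slide, jaw, nest, backstop. Beside the nest (+x, -x) there is nothing above the plate. Position and yaw (up to 0.3 rad) vary.
- backstop (a point): Middle of the lower edge of the fixed steel backstop's face, at y = 72 mm of the fixture, 12 mm above the bench. The backstop is 44 mm wide (x), 18 mm thick, its top 46 mm above the bench. The jaw facing it (aluminium, rubber face, 30 x 10 x 30 mm, 2 mm above the plate) is sprung on the follower: once on the blank it stands still and its force grows to 18 N at the dwell.
- nest (a point): Where the middle of the blank's underside belongs: on the base plate (12 mm above the bench), x = 0, y = 52 mm of the fixture. From open jaw to backstop are 48 mm along y, so the 40 mm length of the blank goes along y with 8 mm to spare; the jaw pushes it home to the backstop. Up to 8 mm off sideways is good enough.
- crank: Steel crank bar on the camshaft, top 66 mm above the bench. Origin on the shaft axis, 34 mm above the bench; its x axis points to the knob, z up. Counter-clockwise from above clamps. The dwell is 1.5 to 3.2 rad of turning from the start. The crank's angle on the cam varies by up to 0.5 rad either way: it does not tell where the dwell is.
- shaft (a point): Shaft axis, 12 mm above the bench. The brass cam under the crank (base circle radius 14 mm, a roller in each corner 28 mm out, a 14 mm flat between) pushes the follower 13 mm. Nearly free at first; over the last 1.4 rad before the dwell the crank is pushed back (to about 6 N at the knob); 0.3 rad before the dwell the load drops and reverses: a corner has passed.
- follower_guide (a point): Top of the follower's guide bridge, middle, 36 mm above the bench. Within 0.3 rad either side of the dwell the springs turn the crank by themselves to the dwell, the follower flat on the cam's flat. Let go earlier, the crank springs back; turned farther, the clamp springs open until wound back. Stops: 3.3 rad before, 1.2 rad after the dwell.
- knob_grip (a point): Middle of the red crank knob: an upright cylinder 18 mm in diameter from 69 to 112 mm above the bench, this point at 90 mm. The knob spins freely, so a hand holding it need not turn. It sits on its pin in a soft rubber bush that gives sideways 1 mm for every 5 N; over 4.5 mm (about 22 N) it is being forced.
- pin (a point): The knob's pin on the crank bar, 50 mm from the shaft axis, 64 mm above the bench, straight under the knob when nobody pushes it.
- brass_blank: The workpiece: brass block 30 x 40 x 34 mm (own x, y, z), 0.2 to 0.45 kg, origin at the centre of its underside, upright on the grey felt mat (2 mm thick), its 40 mm length along world y give or take 0.4 rad. It may stand in any of three places on the mat, 85 mm apart.
- alu_blank: Aluminium block of the same size standing on the mat, origin at the centre of its underside; not to be moved.
- wood_blank: Dark wooden block of the same size standing on the mat, origin at the centre of its underside; not to be moved.
- punch_stand: Round wooden stand, 120 mm across, 35 mm tall, with upright punches up to 120 mm, origin under its centre; bystander.
- ink_bottle: Amber jar with black lid, 40 mm across, 65 mm tall, origin under its centre; bystander.
- oil_bottle: Blue bottle with white cap, 34 mm across, 85 mm tall, origin under its centre; bystander.
- screwdriver: Screwdriver lying on the bench; bystander.
- pen_cup: Green glass cup with pens, 72 mm across, 150 mm tall with its pens, origin under its centre; bystander.
- loupe: Black loupe, cylinder 32 mm across, 30 mm tall, origin under its centre; bystander.
Mind the look-alikes: they are no part of the job. There is more than one size of the fixture; the job needs the larger.

How it is judged:
By the outcome, as a careful person would: the job done as asked, in the order asked, and still so for the second after the job is handed in, with the robot touching nothing.
It also fails if it takes over 72 s, if anything falls off the work surface, if the arm or the gripper's body presses on something with over 40 N, if the wrist force passes 120 N, or if a joint passes its speed limit or range.

ROBOT

A 7-joint arm with a two-finger parallel gripper is mounted at the origin on the work surface. World frame = base frame: x ahead of the robot, y to its left, z up, the work surface at z = 0. Lengths are in m, angles in rad, forces in N, time in s.
With the tool pointing down it reaches from about 0.35 to 0.9 m from the base axis. Payload 8.1 kg.
Tool frame: the origin (TCP) lies at the very end of the fingers, on their centre line; the grasp point (between the pads) lies 19 mm behind it; z points along the fingers, y is the line along which they close (so a half turn about z gives the same grasp; the last joint's range is limited). The gripper opens to 92 mm and grips with 3 to 60 N. Pads are 19 mm wide; open, the fingers measure 130 mm over their backs; the gripper's body (75 mm by 190 mm) begins 47 mm behind the grasp point.
Start: joints at [1.05, 0.434, 0.025, 1.573, -0.012, 1.134, -0.075], TCP at [0.254, -0.571, 0.227] pointing down, gripper open.
Joint ranges: [-2.62, 2.62], [-0.44, 2.09], [-1.27, 1.32], [0.08, 2.57], [-1.32, 4.46], [0.12, 2], [-2.74, 2.74]. Speed limits (rad/s): [2.22, 2.22, 3.01, 3.01, 3.14, 3.14, 3.14].

INTERFACE

Orientations are given as a rotation vector (axis times angle).
In Python, from cell import arm gives the robot as it stands.
- The arm moves only by the tool jog_arm, never from a script. Its argument "rows" is a list of rows, each a list of 3 entries, a list of its own where there are three numbers: the shift along the world's x, y, z in cm, then the turn, a rotation vector about the world's x, y, z in degrees, then the opening, from 0 (shut) to 1 (fully open). A call has 1 to 8 rows; each row is the pose to reach, as a shift and turn from the pose commanded when the call began; what a row does not reach only later rows make up. A row lasts 1/8 s, in which the tool goes at most 62.5 mm and 10.7 degrees, less where a joint would pass 70% of its speed; a pose out of reach is approached as far as the arm can. A call with a gripper value outside its range is refused whole. The fingers move at their own pace and stop on an object; "newtons" is the grip in N (left out, the last holds). Time passes only in rows, so rows that repeat a pose let the fingers close. It gives the time, the measured TCP pose, the force, the opening and the grip force at its end, in the units of the state.
- arm.observe(): the state, without advancing time (a new reading comes with each control period).
- arm.get_image(name): name is "scene" or "top" or "wrist"; returns a dict with "img" (400x640x3 uint8, red, green, blue), "depth" (400x640 float32, m along the optical axis (not along the pixel's ray), 0 where there is no reading), "fx", "fy", "cx", "cy" (pixels), "rvec" (rotation vector, rad) and "tvec" (3), from world to camera coordinates, as OpenCV has them; the wrist camera has in their place "mount" (4x4, takes a point from camera to tool coordinates, whose origin is the TCP and whose axes are the flange's). Camera axes: x right, y down, z forward; pixel columns grow to the right and rows downward; lengths in m; the calibration is good to about 2 mm. A picture is of the moment at which its call begins: read the wrist's pose just before it.
- arm.sign_off(): hands the job in; it is judged then, once.
The state is a dict: "clock": time; "joints": joint angles; "dq": joint speeds; "joint_efforts": joint torques, N m; "position": TCP position; "ee_rot": TCP orientation; "force": force on the tool from outside, world axes, zero at the start; "ft_torque": the same for the moment, N m; "width": opening from 0.0 (shut) to 1.0 (fully open); "gripper_force": force on a finger pad.
Only numpy, scipy, OpenCV 4.12 (cv2) and the standard library are available. Lean on these libraries where they do the work, as an engineer would, in place of code of your own. Each camera call takes 0.05 s, during which the arm holds its last target. There are 200 camera calls.

## Working session

There is one attempt and no reset: what is moved stays moved. The work goes in short steps, Python scripts to look and compute and a tool call to move; the robot and the scene stay as the last step left them, time stands still between calls to the robot, and variables do not carry over. Pictures are saved under pics/ and viewed, at most 10 in all, crops included, and the job is handed in when it is done.

Besides the shell and the picture viewer there is one more tool, called after "Request:" as name([rows], argument=value, ...), one row to a line, values as JSON. jog_arm: Moves the arm, as the interface text tells. Its arguments: {"type":"object","properties":{"rows":{"type":"array","items":{"type":"array"}},"newtons":{"type":"number"}},"required":["rows"]}

```bash
mkdir -p pics
cat > h.py <<'E'
import numpy as np, cv2
from scipy.spatial.transform import Rotation as R
from cell import arm
def cam(name):
    s=arm.observe(); c=arm.get_image(name)
    if 'mount' in c:
        T=np.eye(4);T[:3,:3]=R.from_rotvec(s['ee_rot']).as_matrix();T[:3,3]=s['position'];T=T@c['mount']
    else:
        T=np.eye(4);T[:3,:3]=R.from_rotvec(np.ravel(c['rvec'])).as_matrix();T[:3,3]=np.ravel(c['tvec']);T=np.linalg.inv(T)
    c['T']=T; return c
def cloud(c):
    d=c['depth'];v,u=np.mgrid[:d.shape[0],:d.shape[1]]
    P=np.stack([(u-c['cx'])/c['fx']*d,(v-c['cy'])/c['fy']*d,d],-1)
    P=P@c['T'][:3,:3].T+c['T'][:3,3]; P[d==0]=np.nan; return P
def save(c,n): cv2.imwrite(f'pics/{n}.png',cv2.cvtColor(c['img'],cv2.COLOR_RGB2BGR))
def ray(c,u,v,z):
    r=c['T'][:3,:3]@np.array([(u-c['cx'])/c['fx'],(v-c['cy'])/c['fy'],1]);o=c['T'][:3,3]
    return o+r*(z-o[2])/r[2]
E
python3 - <<'E'
from h import *
for n in('top','scene'):
    c=cam(n);save(c,n+'0');np.save(n,cloud(c));print(c['T'][:3,3],c['T'][:3,2])
s=arm.observe();print(s)
E
```

```text
[ 0.46819836 -0.04777214  1.09235139] [ 1.01991973e-01  2.44973681e-04 -9.94785192e-01]
[ 1.25763624 -0.53752351  0.72061107] [-0.64836899  0.48875038 -0.58373001]
{'clock': 0.1, 'joints': array([ 1.05043244,  0.43514095,  0.02498755,  1.57400794, -0.01164784,
        1.13401247, -0.07507624]), 'dq': array([-2.17143777e-04, -1.18432859e-03, -9.26702638e-06, -3.42480258e-03,
        1.47743334e-03,  1.79286111e-03, -4.31316175e-04]), 'joint_efforts': array([ 4.65941703e-03, -6.69122887e+01,  9.88760255e-01, -3.15145290e+01,
       -6.04965189e-02,  3.73733731e-02,  4.96933967e-05]), 'position': array([ 0.25334264, -0.57084155,  0.22603058]), 'ee_rot': array([-3.07198978e+00, -6.51055421e-01,  6.03521125e-04]), 'force': array([ 0.4727012 ,  1.0018285 , -0.16451207]), 'ft_torque': array([ 0.01295269,  0.00612447, -0.01237959]), 'gripper_force': 0.0, 'width': 0.9996322986239513}
```

View pics/top0.png

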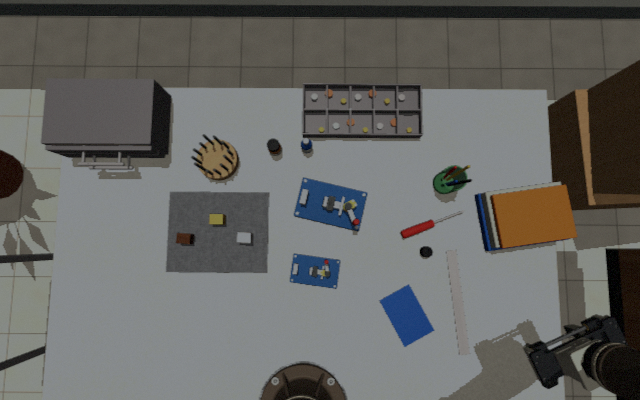

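View pics/scene0.png

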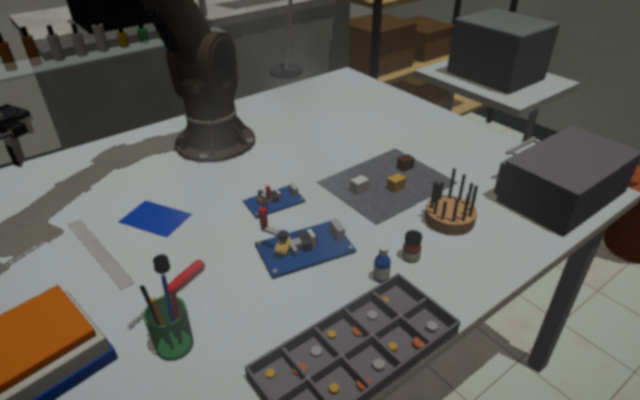

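The top view shows the large fixture at (331,204) with its backstop on the left (+y), the red knob at (356,222), the brass blank at (216,219), alu at (244,238) and wood at (184,239). The small look-alike fixture is at (315,271).

Run:
```python
from h import *
c=cam('top');P=cloud(c);im=c['img'];hsv=cv2.cvtColor(im,cv2.COLOR_RGB2HSV)
def comp(m,z,name,amin=15):
    n,l,st,ce=cv2.connectedComponentsWithStats(m.astype(np.uint8))
    for i in range(1,n):
        if st[i,4]<amin: continue
        v,u=np.where(l==i); Q=np.array([ray(c,a,b,z)[:2] for a,b in zip(u,v)])
        r=cv2.minAreaRect((Q*1000).astype(np.float32)); zz=P[...,2][l==i]
        print(name,ce[i].round(),st[i,4],'rect',np.round(r[0]),np.round(r[1]),round(r[2],1),'zmax',np.nanpercentile(zz,90).round(3), np.nanmedian(zz).round(3))
H,S,V=[hsv[...,i].astype(int) for i in range(3)]
comp((H>100)&(H<125)&(S>130),.012,'blue',100)
roi=np.zeros_like(H,bool);roi[190:275,165:270]=1
comp((H>20)&(H<35)&(S>100)&roi,.036,'brass')
comp((S<40)&(V>140)&roi,.036,'alu')
roi[:]=0;roi[175:240,290:370]=1
comp(((H<8)|(H>172))&(S>120)&roi,.112,'red',5)
b=im[175:240,285:375];cv2.imwrite('pics/crop.png',cv2.resize(b[...,::-1],None,fx=8,fy=8,interpolation=cv2.INTER_CUBIC))
```

```text
blue [329. 204.] 1841 rect [581. -78.] [196. 117.] 76.8 zmax 0.015 0.013
blue [483. 223.] 352 rect [ 527. -532.] [172.  46.] 19.2 zmax 0.033 0.027
blue [315. 271.] 943 rect [384. -32.] [136.  81.] 82.4 zmax 0.012 0.009
blue [406. 315.] 1724 rect [ 259. -298.] [147.  97.] 28.7 zmax 0.005 0.002
brass [216. 219.] 145 rect [533. 253.] [29. 44.] 0.4 zmax 0.039 0.036
alu [216. 190.] 17 rect [616. 258.] [ 3. 35.] 0.4 zmax 0.001 -0.0
alu [244. 238.] 55 rect [480. 173.] [20. 32.] 0.4 zmax 0.039 0.036
red [356. 222.] 31 rect [ 524. -143.] [13. 14.] 0.4 zmax 0.115 0.112
```

View pics/crop.png

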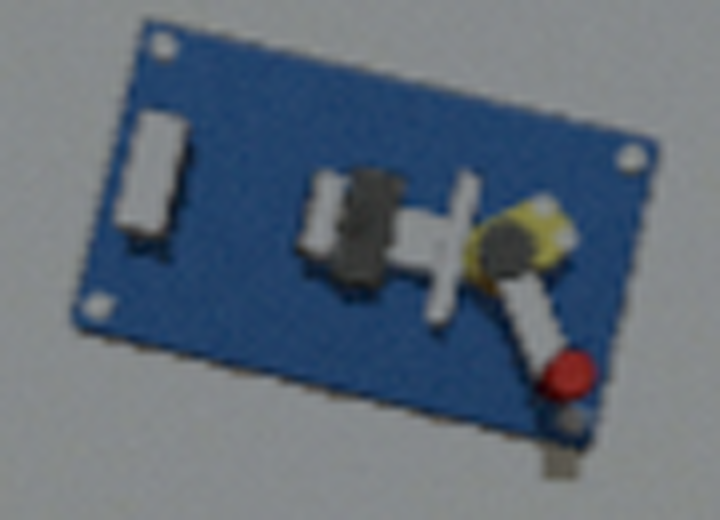

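The crop confirms the geometry: backstop at left, jaw and follower in the middle, the crank pointing down-right to the red knob. I get fixture yaw ≈ -13°, shaft ≈ (570,-127) and knob ≈ (524,-143), 48 mm apart, which fits the 50 mm crank. Next I go above the fixture for a close view.

Request:
jog_arm([
  [[6,6,6],[0,0,8],1],
  [[10,12,10],[0,0,16],1],
  [[14,18,12],[0,0,24],1],
  [[18,24,12],[0,0,32],1],
  [[21,30,12],[0,0,40],1],
  [[24,36,12],[0,0,48],1],
  [[27,42,12],[0,0,53],1],
  [[29,47,12],[0,0,53],1],
])

```text
clock: 1.15
position: [0.5086, -0.1736, 0.3451]
ee_rot: [2.459, 1.955, -0.0]
force: [1.4, -1.0, 0.2]
width: 0.999
gripper_force: 0.0
```

Request:
jog_arm([
  [[0,0,0],[0,0,0],1],
  [[0,0,0],[0,0,0],1],
])

```text
clock: 1.4
position: [0.5078, -0.1757, 0.3448]
ee_rot: [-2.459, -1.955, 0.001]
force: [-0.7, -0.8, -0.4]
width: 1.0
gripper_force: 0.0
```

Run:
```python
from h import *
c=cam('wrist');save(c,'w1');s=arm.observe();print(s['position'],s['joints'],c['T'][:3,:4].round(3),c['fx'])
P=cloud(c);im=c['img'];hsv=cv2.cvtColor(im,cv2.COLOR_RGB2HSV)
np.savez('w1',P=P,im=im,T=c['T'],k=[c['fx'],c['fy'],c['cx'],c['cy']])
```

```text
[ 0.50752405 -0.17657573  0.34474957] [ 0.51614824  0.24288923 -0.35711806  1.57177126  0.08711166  1.34320203
 -0.08073923] [[ 0.974 -0.217 -0.063  0.525]
 [-0.226 -0.936 -0.271 -0.102]
 [-0.     0.278 -0.961  0.503]] 291.3156233362334
```

View pics/w1.png

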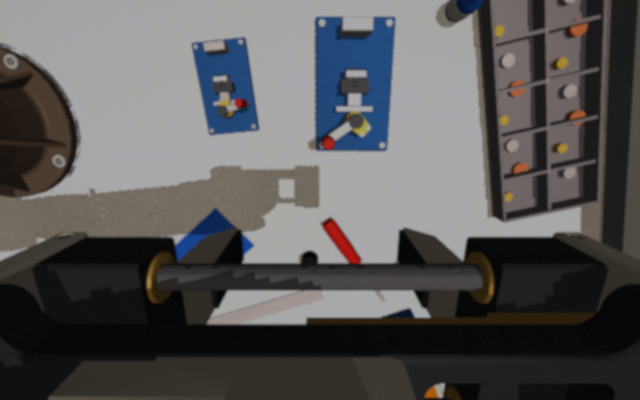

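The wrist view shows the large fixture upright at (355,83), with the knob at (328,143), the shaft near (357,122) and the backstop at (357,24). I measure from it.

```bash
cat > meas.py <<'E'
from h import *
def comps(c,m,z,amin):
    n,l,st,ce=cv2.connectedComponentsWithStats(m.astype(np.uint8));out=[]
    for i in range(1,n):
        if st[i,4]<amin: continue
        v,u=np.where(l==i); Q=np.array([ray(c,a,b,z)[:2] for a,b in zip(u,v)])*1000
        r=cv2.minAreaRect(Q.astype(np.float32))
        out.append((ce[i].round(),st[i,4],'rect',np.round(r[0],1),np.round(r[1],1),round(r[2],1)))
    return out
def hsv(c): return [a.astype(int) for a in cv2.split(cv2.cvtColor(c['img'],cv2.COLOR_RGB2HSV))]
E
python3 - <<'E'
from meas import *
d=np.load('w1.npz');k=d['k'];c=dict(img=d['im'],T=d['T'],fx=k[0],fy=k[1],cx=k[2],cy=k[3]);P=d['P']
H,S,V=hsv(c);roi=np.zeros_like(H,bool);roi[5:160,280:410]=1
for o in comps(c,(H>100)&(H<125)&(S>130)&roi,.012,100): print('blue',*o)
red=((H<8)|(H>172))&(S>120)&roi
for o in comps(c,red,.09,5): print('red',*o)
q=P[red];print('red z',np.nanpercentile(q[:,2],[10,50,90]))
t=red&(P[...,2]>.108);print('knob top',np.nanmean(P[t],0),t.sum(), 'minmax',np.nanmin(P[t],0),np.nanmax(P[t],0))
# backstop top, jaw/ crank by height
for n,lo,hi in(('backstop',.042,.05),('crankbar',.061,.069)):
    m=roi&(P[...,2]>lo)&(P[...,2]<hi); 
    nn,l,st,ce=cv2.connectedComponentsWithStats(m.astype(np.uint8))
    for i in range(1,nn):
        if st[i,4]>8:
            r=cv2.minAreaRect((P[l==i][:,:2]*1000).astype(np.float32));print(n,ce[i].round(),st[i,4],np.round(r[0],1),np.round(r[1],1),round(r[2],1))
E
```

```text
blue [353.  80.] 6669 rect [584.5 -76.6] [194.1 114.5] 76.8
red [328. 143.] 128 rect [ 526.1 -144.2] [15.7 16.8] 32.0
red z [0.10898961 0.11216462 0.11377509]
knob top [ 0.52620863 -0.1423959   0.11222852] 116 minmax [ 0.5184391  -0.15069494  0.10818144] [ 0.53434237 -0.13512723  0.11502705]
backstop [357.  24.] 462 [601.9   1.6] [18.2 42.4] 77.5
backstop [355.  73.] 185 [587.1 -59.7] [11.2 29.3] 77.3
backstop [361. 134.] 10 [ 578.9 -147.9] [5.3 4.5] 33.3
crankbar [347. 126.] 401 [ 557.1 -132.9] [55.1 21.6] 26.5
```

Everything agrees with the given sizes: fixture origin (584,-77), yaw -13°, nest (596,-26), shaft (573,-126). Now I move on to the blank.

Request:
jog_arm([
  [[0.5,6,-2],[0,0,0],1],
  [[1,12,-4],[0,0,0],1],
  [[1.5,18,-6],[0,0,0],1],
  [[2,24,-8],[0,0,0],1],
  [[2.5,30,-10],[0,0,0],1],
  [[3,36,-12],[0,0,0],1],
  [[3,37,-12],[0,0,0],1],
  [[3,37,-12],[0,0,0],1],
])

```text
clock: 2.45
position: [0.5383, 0.1941, 0.2247]
ee_rot: [2.46, 1.954, -0.001]
force: [0.2, -0.9, -0.3]
width: 0.999
gripper_force: 0.0
```

Run:
```python
from meas import *
c=cam('wrist');save(c,'w2');s=arm.observe();P=cloud(c);print(s['position'],s['ee_rot'],s['joints'])
H,S,V=hsv(c)
for o in comps(c,(H>18)&(H<38)&(S>100),.036,150): print('brass',*o)
m=(P[...,2]>.031)&(P[...,2]<.04);m[230:]=0
n,l,st,ce=cv2.connectedComponentsWithStats(m.astype(np.uint8))
for i in range(1,n):
    if st[i,4]>100:
        r=cv2.minAreaRect((P[l==i][:,:2]*1000).astype(np.float32));print(ce[i].round(),st[i,4],np.round(r[0],1),np.round(r[1],1),round(r[2],1),np.median(c['img'][l==i],0))
t=(P[...,2]>.07);t[230:]=0;Q=P[t];Q=Q[(Q[:,2]<.14)];print('punch',np.nanmin(Q,0),np.nanmax(Q,0))
```

```text
[0.53872377 0.19265995 0.22506773] [ 2.46095944e+00  1.95115889e+00 -1.01250874e-03] [-0.06635255  0.40323543 -0.51125388  1.67454427  0.21607226  1.12066245
 -0.86811051]
brass [306. 125.] 959 rect [535.8 257.5] [40.2 31.3] 88.8
brass [156. 277.] 593 rect [294.8 108.4] [81.9 35.1] 61.1
brass [483. 278.] 581 rect [719.   10.5] [33.2 83.4] 0.7
brass [474. 320.] 1599 rect [670.4 -45.2] [ 23.4 400.4] 76.9
[458.  82.] 7348 [713.  263.6] [119.3 116.1] 24.7 [189. 145.  91.]
[234.  52.] 1158 [478.8 350.3] [40.1 30.1] 86.1 [89. 48. 27.]
[305. 125.] 912 [535.5 257.1] [39.9 30. ] 88.9 [191. 169.  65.]
[280. 201.] 762 [482.2 175.3] [40.1 30. ] 88.4 [126. 115. 109.]
[493. 212.] 228 [743.3  99.3] [39.3 21.2] 40.8 [67.  37.5 13. ]
punch [0.66392801 0.21303172 0.07000417] [0.76385447 0.31159646 0.1218982 ]
```

View pics/w2.png

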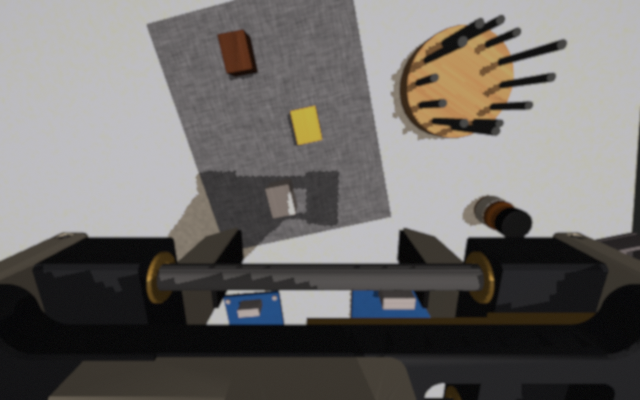

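The brass blank is at (306,125) px, which is world (535.5, 257), with its long axis 1° off y. Its top is 40x30, as it should be. The punches start at x=0.664, so the gripper body has about 30 mm of clearance.

Request:
jog_arm([
  [[-0.3,4,-4],[0,0,6],1],
  [[-0.3,6.4,-8],[0,0,12],1],
  [[-0.3,6.4,-12],[0,0,12],1],
  [[-0.3,6.4,-15],[0,0,12],1],
  [[-0.3,6.4,-15],[0,0,12],1],
  [[-0.3,6.4,-15],[0,0,12],1],
  [[-0.3,6.4,-15],[0,0,12],1],
])

```text
clock: 3.38
position: [0.5363, 0.2586, 0.0769]
ee_rot: [2.242, 2.199, 0.004]
force: [0.6, 0.2, -0.6]
width: 1.002
gripper_force: 0.0
```

Request:
jog_arm([
  [[-0.1,-0.1,-3],[0,0,0],1],
  [[-0.1,-0.1,-5.5],[0,0,0],1],
  [[-0.1,-0.1,-6.5],[0,0,0],1],
  [[-0.1,-0.1,-6.5],[0,0,0],1],
  [[-0.1,-0.1,-6.5],[0,0,0],0.5],
  [[-0.1,-0.1,-6.5],[0,0,0],0.2],
  [[-0.1,-0.1,-6.5],[0,0,0],0.2],
  [[-0.1,-0.1,-6.5],[0,0,0],0.2],
], newtons=25)

```text
clock: 4.38
position: [0.5342, 0.2577, 0.0102]
ee_rot: [2.242, 2.2, 0.0]
force: [-0.2, 0.4, 0.1]
width: 0.614
gripper_force: 0.0
```

Request:
jog_arm([
  [[0,0,0],[0,0,0],0.2],
  [[0,0,0],[0,0,0],0.2],
  [[0,0,0],[0,0,0],0.2],
])

```text
clock: 4.75
position: [0.5343, 0.2577, 0.01]
ee_rot: [2.242, 2.2, 0.0]
force: [0.8, 0.2, -1.3]
width: 0.323
gripper_force: 25.0
```

Request:
jog_arm([
  [[0,0,3],[0,0,0],0.2],
  [[0,0,7],[0,0,0],0.2],
  [[0.9,-4.5,9],[0,0,-2],0.2],
  [[2,-9.5,9],[0,0,-4],0.2],
  [[3.1,-14.5,9],[0,0,-6],0.2],
  [[4.2,-19.5,9],[0,0,-8],0.2],
  [[5.2,-24.5,9],[0,0,-10],0.2],
  [[6.1,-28.4,9],[0,0,-12],0.2],
])

```text
clock: 5.75
position: [0.5946, -0.0292, 0.0995]
ee_rot: [-2.462, -1.951, 0.002]
force: [0.3, -0.0, -2.1]
width: 0.325
gripper_force: 25.0
```

Request:
jog_arm([
  [[0,0,0],[0,0,0],0.2],
  [[0,0,0],[0,0,0],0.2],
  [[0,0,0],[0,0,0],0.2],
])

```text
clock: 6.12
position: [0.5947, -0.0246, 0.0999]
ee_rot: [-2.457, -1.957, -0.0]
force: [0.7, -0.3, -3.1]
width: 0.327
gripper_force: 25.0
```

Run:
```python
from meas import *
c=cam('wrist');save(c,'w3');s=arm.observe();P=cloud(c);print(s['position'],s['ee_rot'],s['width'],s['gripper_force'],s['joints'])
m=(P[...,2]>.042)&(P[...,2]<.05)
n,l,st,ce=cv2.connectedComponentsWithStats(m.astype(np.uint8))
for i in range(1,n):
    if st[i,4]>80:
        r=cv2.minAreaRect((P[l==i][:,:2]*1000).astype(np.float32));print(ce[i].round(),st[i,4],np.round(r[0],1),np.round(r[1],1),round(r[2],1))
```

```text
[ 0.59480251 -0.02474854  0.10001547] [-2.45702641e+00 -1.95678695e+00 -2.39366430e-04] 0.32476680133996266 24.999523758888245 [ 0.26804977  0.56350533 -0.45623446  1.75916877  0.30689176  0.89014196
 -0.54781897]
[498.  12.] 181 [739.5  82.3] [ 5.3 23.2] 42.8
[515. 136.] 353 [746.5   1. ] [33.1 15.1] 65.6
[322. 178.] 1393 [602.4   2.9] [17.7 43.9] 77.1
[120. 299.] 197 [409.7 -62. ] [10.  26.5] 88.0
```

View pics/w3.png

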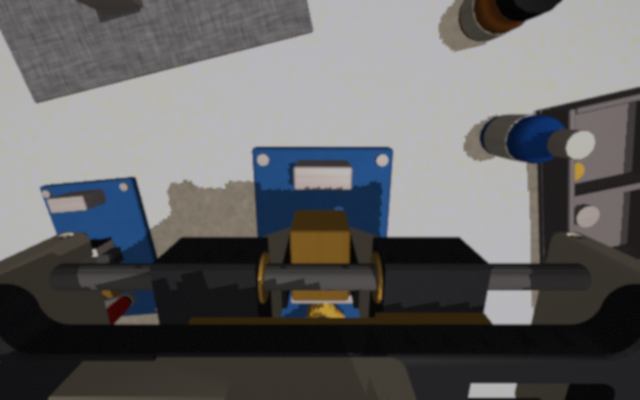

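The blank is held in line with the nest. The backstop is at (322,178) px, which is (602,3), as before. The nest is where the blank touches the backstop, so I aim 3 mm short of it, inside the 8 mm slack, and lower.

Request:
jog_arm([
  [[0,-0.4,0],[0,0,0],0.2],
  [[0,-0.4,-2],[0,0,0],0.2],
  [[0,-0.4,-4],[0,0,0],0.2],
  [[0,-0.4,-6],[0,0,0],0.2],
  [[0,-0.4,-7],[0,0,0],0.2],
  [[0,-0.4,-7.5],[0,0,0],0.2],
  [[0,-0.4,-7.7],[0,0,0],0.2],
  [[0,-0.4,-7.8],[0,0,0],0.2],
])

```text
clock: 7.18
position: [0.5955, -0.0303, 0.0225]
ee_rot: [2.459, 1.954, 0.001]
force: [0.3, -0.1, -2.4]
width: 0.322
gripper_force: 25.0
```

Request:
jog_arm([
  [[0,0,0],[0,0,0],0.2],
  [[0,0,-0.1],[0,0,0],0.2],
  [[0,0,-0.1],[0,0,0],0.2],
])

```text
clock: 7.55
position: [0.5951, -0.0304, 0.0211]
ee_rot: [2.46, 1.954, 0.0]
force: [0.0, -0.4, -2.4]
width: 0.327
gripper_force: 25.0
```

Request:
jog_arm([
  [[0,0,-0.1],[0,0,0],0.2],
  [[0,0,-0.1],[0,0,0],0.2],
  [[0,0,-0.15],[0,0,0],0.2],
  [[0,0,-0.15],[0,0,0],0.2],
])

```text
clock: 8.05
position: [0.5952, -0.0303, 0.02]
ee_rot: [2.46, 1.954, 0.0]
force: [-2.7, -1.2, 5.1]
width: 0.324
gripper_force: 25.0
```

Contact. I open slightly, then lift off.

Request:
jog_arm([
  [[0,0,0],[0,0,0],0.6],
  [[0,0,0],[0,0,0],0.6],
  [[0,0,0],[0,0,0],0.6],
  [[0,0,2],[0,0,0],0.6],
  [[0,0,5],[0,0,0],0.6],
  [[0,0,10],[0,0,0],0.6],
  [[-1,-4,15],[0,0,0],0.6],
  [[-2,-8,18],[0,0,0],0.6],
])

```text
clock: 9.05
position: [0.5757, -0.1105, 0.202]
ee_rot: [2.457, 1.955, 0.003]
force: [0.5, -0.6, -0.9]
width: 0.602
gripper_force: 0.0
```

Request:
jog_arm([
  [[-1,-4,0],[0,0,0],0.6],
  [[-1,-4,0],[0,0,0],0.6],
  [[-1,-4,0],[0,0,0],0.6],
])

```text
clock: 9.43
position: [0.5651, -0.1497, 0.1994]
ee_rot: [-2.459, -1.954, -0.001]
force: [-0.8, 0.5, -0.1]
width: 0.601
gripper_force: 0.0
```

Run:
```python
from meas import *
c=cam('wrist');save(c,'w4');s=arm.observe();P=cloud(c);print(s['position'],s['ee_rot'],s['force'],s['joints'])
m=(P[...,2]>.042)&(P[...,2]<.05)&(np.arange(640)[None]>200);H,S,V=hsv(c);br=(H>18)&(H<38)&(S>100)
m[230:]=0
for M,nm in((m&~br,'steel'),(m&br,'brass')):
  n,l,st,ce=cv2.connectedComponentsWithStats(M.astype(np.uint8))
  for i in range(1,n):
    if st[i,4]>60:
        r=cv2.minAreaRect((P[l==i][:,:2]*1000).astype(np.float32));print(nm,ce[i].round(),st[i,4],np.round(r[0],1),np.round(r[1],1),round(r[2],1))
red=((H<8)|(H>172))&(S>120)&(P[...,2]>.107);red[235:]=0
Q=P[red];Q=Q[np.abs(Q[:,0]-.525)<.05];print('knob',len(Q),np.mean(Q,0),np.ptp(Q,0),(Q.min(0)+Q.max(0))/2)
```

```text
[ 0.56521473 -0.14895432  0.19934128] [-2.45773721e+00 -1.95556555e+00 -7.07123871e-04] [-1.00032657  1.1197938  -0.02737624] [ 0.50922701  0.44163492 -0.48084239  1.67979058  0.22557718  1.07587876
 -0.26666966]
steel [477.   6.] 108 [749.4 -16.6] [ 5.6 25.2] 62.2
steel [322.  24.] 1001 [602.2   2. ] [18.2 44. ] 77.1
steel [322.  95.] 348 [588.  -59.7] [11.7 28.7] 76.9
brass [322.  62.] 1310 [594.5 -31. ] [39.9 29.5] 76.4
knob 263 [ 0.52725916 -0.14186996  0.11196018] [0.01510467 0.01567836 0.0069743 ] [ 0.52710987 -0.14204917  0.1105044 ]
```

View pics/w4.png

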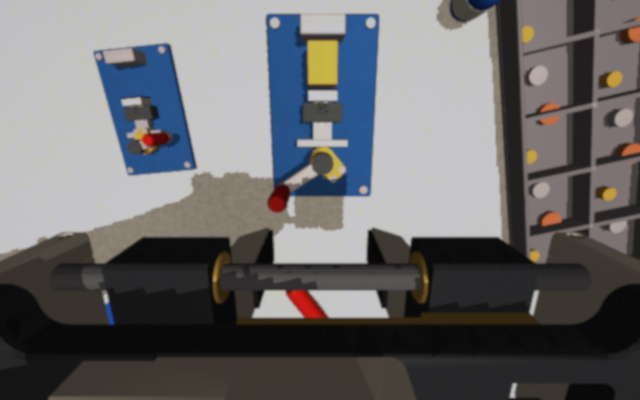

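The blank stands square in the nest between jaw and backstop, at (322,62) px and (594.5,-31), with its top at 46 mm. The knob is at (278,198) px, which is (526.5,-142), 49 mm from the shaft. I go to the knob.

Request:
jog_arm([
  [[-3.8,0.7,0],[0,0,0],0.6],
  [[-3.8,0.7,-3],[0,0,0],0.6],
  [[-3.8,0.7,-7],[0,0,0],0.6],
  [[-3.8,0.7,-7],[0,0,0],0.6],
  [[-3.8,0.7,-7],[0,0,0],0.6],
  [[-3.8,0.7,-7],[0,0,0],0.6],
])

```text
clock: 10.22
position: [0.5283, -0.1431, 0.1311]
ee_rot: [2.458, 1.954, 0.003]
force: [0.2, -0.2, 0.2]
width: 0.599
gripper_force: 0.0
```

Request:
jog_arm([
  [[-0.2,0.1,-1],[0,0,0],0.6],
  [[-0.2,0.1,-3],[0,0,0],0.6],
  [[-0.2,0.1,-5],[0,0,0],0.6],
  [[-0.2,0.1,-5.6],[0,0,0],0.6],
  [[-0.2,0.1,-5.6],[0,0,0],0.6],
  [[-0.2,0.1,-5.6],[0,0,0],0.6],
])

```text
clock: 10.98
position: [0.5256, -0.1423, 0.0742]
ee_rot: [2.459, 1.954, 0.001]
force: [-0.7, 0.1, -0.5]
width: 0.598
gripper_force: 0.0
```

Request:
jog_arm([
  [[0,0,0],[0,0,0],0.15],
  [[0,0,0],[0,0,0],0.15],
  [[0,0,0],[0,0,0],0.15],
  [[0,0,0],[0,0,0],0.15],
  [[0,0,0],[0,0,0],0.15],
], newtons=20)

```text
clock: 11.6
position: [0.5256, -0.1421, 0.0736]
ee_rot: [2.459, 1.954, 0.001]
force: [1.4, 0.8, -1.3]
width: 0.185
gripper_force: 20.0
```

The knob is held with under 2 N of side force. I tabulate the arc.

Run:
```python
import numpy as np
C=np.array([57.29,-12.57]);p=np.array([52.56,-14.21])-C;r=5.0;a0=np.arctan2(p[1],p[0])
print(np.linalg.norm(p))
f=lambda t:r*np.array([np.cos(a0+t),np.sin(a0+t)])
for k in range(0,12):
    t=k*.3;print(round(t,2),'tan',np.round([-np.sin(a0+t),np.cos(a0+t)],2),'rad',np.round(f(t)/r,2),[list(np.round(f(t+.05*j)-f(t),2)) for j in range(1,7)])
```

```text
5.006246098625193
0.0 tan [ 0.33 -0.94] rad [-0.94 -0.33] [[np.float64(0.09), np.float64(-0.23)], [np.float64(0.19), np.float64(-0.46)], [np.float64(0.3), np.float64(-0.69)], [np.float64(0.42), np.float64(-0.91)], [np.float64(0.55), np.float64(-1.12)], [np.float64(0.7), np.float64(-1.32)]]
0.3 tan [ 0.59 -0.81] rad [-0.81 -0.59] [[np.float64(0.15), np.float64(-0.2)], [np.float64(0.32), np.float64(-0.39)], [np.float64(0.49), np.float64(-0.57)], [np.float64(0.67), np.float64(-0.74)], [np.float64(0.86), np.float64(-0.9)], [np.float64(1.05), np.float64(-1.06)]]
0.6 tan [ 0.8  -0.59] rad [-0.59 -0.8 ] [[np.float64(0.2), np.float64(-0.14)], [np.float64(0.42), np.float64(-0.28)], [np.float64(0.63), np.float64(-0.4)], [np.float64(0.86), np.float64(-0.51)], [np.float64(1.09), np.float64(-0.61)], [np.float64(1.32), np.float64(-0.7)]]
0.9 tan [ 0.94 -0.33] rad [-0.33 -0.94] [[np.float64(0.24), np.float64(-0.08)], [np.float64(0.48), np.float64(-0.14)], [np.float64(0.72), np.float64(-0.19)], [np.float64(0.97), np.float64(-0.23)], [np.float64(1.22), np.float64(-0.26)], [np.float64(1.47), np.float6
[... 1447 characters left out ...]
0.5)], [np.float64(0.02), np.float64(0.75)], [np.float64(0.01), np.float64(1.0)], [np.float64(-0.02), np.float64(1.25)], [np.float64(-0.06), np.float64(1.49)]]
3.0 tan [-0.19  0.98] rad [0.98 0.19] [[np.float64(-0.05), np.float64(0.24)], [np.float64(-0.12), np.float64(0.49)], [np.float64(-0.2), np.float64(0.72)], [np.float64(-0.29), np.float64(0.96)], [np.float64(-0.39), np.float64(1.18)], [np.float64(-0.5), np.float64(1.41)]]
3.3 tan [-0.47  0.88] rad [0.88 0.47] [[np.float64(-0.12), np.float64(0.22)], [np.float64(-0.26), np.float64(0.43)], [np.float64(-0.4), np.float64(0.63)], [np.float64(-0.56), np.float64(0.83)], [np.float64(-0.72), np.float64(1.02)], [np.float64(-0.9), np.float64(1.2)]]
```

Request:
jog_arm([
  [[0.09,-0.23,0],[0,0,0],0.15],
  [[0.19,-0.46,0],[0,0,0],0.15],
  [[0.3,-0.69,0],[0,0,0],0.15],
  [[0.42,-0.91,0],[0,0,0],0.15],
  [[0.55,-1.12,0],[0,0,0],0.15],
  [[0.7,-1.32,0],[0,0,0],0.15],
  [[0.7,-1.32,0],[0,0,0],0.15],
])

```text
clock: 12.48
position: [0.5324, -0.1557, 0.0736]
ee_rot: [2.46, 1.954, 0.001]
force: [3.2, 1.1, -1.1]
width: 0.19
gripper_force: 20.0
```

Request:
jog_arm([
  [[0.16,-0.19,0],[0,0,0],0.15],
  [[0.33,-0.38,0],[0,0,0],0.15],
  [[0.5,-0.56,0],[0,0,0],0.15],
  [[0.69,-0.72,0],[0,0,0],0.15],
  [[0.88,-0.88,0],[0,0,0],0.15],
  [[1.08,-1.03,0],[0,0,0],0.15],
  [[1.08,-1.03,0],[0,0,0],0.15],
])

```text
clock: 13.35
position: [0.5431, -0.166, 0.0735]
ee_rot: [2.46, 1.954, 0.0]
force: [2.3, 1.8, -0.1]
width: 0.186
gripper_force: 20.0
```

Request:
jog_arm([
  [[0.2,-0.13,0],[0,0,0],0.15],
  [[0.42,-0.26,0],[0,0,0],0.15],
  [[0.63,-0.38,0],[0,0,0],0.15],
  [[0.86,-0.49,0],[0,0,0],0.15],
  [[1.09,-0.58,0],[0,0,0],0.15],
  [[1.32,-0.67,0],[0,0,0],0.15],
  [[1.32,-0.67,0],[0,0,0],0.15],
])

```text
clock: 14.22
position: [0.5563, -0.1727, 0.0735]
ee_rot: [2.46, 1.954, 0.0]
force: [1.3, 1.4, 0.5]
width: 0.187
gripper_force: 20.0
```

Request:
jog_arm([
  [[0.24,-0.08,0],[0,0,0],0.15],
  [[0.48,-0.14,0],[0,0,0],0.15],
  [[0.72,-0.19,0],[0,0,0],0.15],
  [[0.97,-0.23,0],[0,0,0],0.15],
  [[1.22,-0.26,0],[0,0,0],0.15],
  [[1.47,-0.28,0],[0,0,0],0.15],
  [[1.47,-0.28,0],[0,0,0],0.15],
])

```text
clock: 15.1
position: [0.5708, -0.1754, 0.0735]
ee_rot: [2.46, 1.954, -0.0]
force: [-2.7, 0.1, 2.7]
width: 0.184
gripper_force: 20.0
```

Request:
jog_arm([
  [[0.25,0,0],[0,0,0],0.15],
  [[0.5,0.01,0],[0,0,0],0.15],
  [[0.75,0.03,0],[0,0,0],0.15],
  [[1.0,0.06,0],[0,0,0],0.15],
  [[1.24,0.11,0],[0,0,0],0.15],
  [[1.48,0.17,0],[0,0,0],0.15],
  [[1.48,0.17,0],[0,0,0],0.15],
])

```text
clock: 15.98
position: [0.5855, -0.1739, 0.0734]
ee_rot: [2.46, 1.954, -0.001]
force: [-5.2, -1.2, 3.7]
width: 0.183
gripper_force: 20.0
```

Request:
jog_arm([
  [[0.24,0.07,0],[0,0,0],0.15],
  [[0.48,0.15,0],[0,0,0],0.15],
  [[0.71,0.25,0],[0,0,0],0.15],
  [[0.93,0.35,0],[0,0,0],0.15],
  [[0.93,0.35,0],[0,0,0],0.15],
])

```text
clock: 16.6
position: [0.5947, -0.1707, 0.0735]
ee_rot: [2.46, 1.954, -0.001]
force: [-5.5, -2.1, 2.2]
width: 0.188
gripper_force: 20.0
```

Request:
jog_arm([
  [[0.22,0.12,0],[0,0,0],0.15],
  [[0.44,0.25,0],[0,0,0],0.15],
  [[0.65,0.39,0],[0,0,0],0.15],
  [[0.65,0.39,0],[0,0,0],0.15],
])

```text
clock: 17.1
position: [0.6015, -0.1668, 0.0735]
ee_rot: [2.46, 1.953, -0.0]
force: [-3.5, -1.5, 1.4]
width: 0.183
gripper_force: 20.0
```

Request:
jog_arm([
  [[0.2,0.15,0],[0,0,0],0.15],
  [[0.39,0.31,0],[0,0,0],0.15],
  [[0.39,0.31,0],[0,0,0],0.15],
])

```text
clock: 17.48
position: [0.6059, -0.1631, 0.0736]
ee_rot: [2.459, 1.954, 0.001]
force: [-1.8, -1.2, 0.6]
width: 0.185
gripper_force: 20.0
```

Request:
jog_arm([
  [[0.19,0.16,0],[0,0,0],0.15],
  [[0.36,0.34,0],[0,0,0],0.15],
  [[0.36,0.34,0],[0,0,0],0.15],
])

```text
clock: 17.85
position: [0.6097, -0.1591, 0.0737]
ee_rot: [2.459, 1.955, 0.002]
force: [0.7, -0.7, -0.2]
width: 0.186
gripper_force: 20.0
```

Request:
jog_arm([
  [[0.17,0.18,0],[0,0,0],0.15],
  [[0.32,0.38,0],[0,0,0],0.15],
  [[0.32,0.38,0],[0,0,0],0.15],
])

```text
clock: 18.23
position: [0.6129, -0.1551, 0.0737]
ee_rot: [2.459, 1.955, 0.002]
force: [1.5, 0.2, -0.7]
width: 0.185
gripper_force: 20.0
```

Request:
jog_arm([
  [[0.14,0.2,0],[0,0,0],0.15],
  [[0.27,0.41,0],[0,0,0],0.15],
  [[0.27,0.41,0],[0,0,0],0.15],
])

```text
clock: 18.6
position: [0.6155, -0.1509, 0.0737]
ee_rot: [2.459, 1.955, 0.002]
force: [2.7, 1.2, -1.3]
width: 0.185
gripper_force: 20.0
```

Request:
jog_arm([
  [[0.12,0.22,0],[0,0,0],0.15],
  [[0.21,0.45,0],[0,0,0],0.15],
  [[0.21,0.45,0],[0,0,0],0.15],
])

```text
clock: 18.98
position: [0.6172, -0.1473, 0.0738]
ee_rot: [2.459, 1.954, 0.001]
force: [3.7, -0.7, 1.9]
width: 0.186
gripper_force: 20.0
```

Request:
jog_arm([
  [[0.07,0.07,0],[0,0,0],0.15],
  [[0.07,0.07,0],[0,0,0],0.15],
  [[0.07,0.07,0],[0,0,0],0.15],
])

```text
clock: 19.35
position: [0.6177, -0.1467, 0.0737]
ee_rot: [2.46, 1.954, 0.0]
force: [2.0, -1.8, 2.7]
width: 0.186
gripper_force: 20.0
```

The tangential force fell, reversed to +2.4 N, and has now come back through zero, so the follower is on the flat. I release and lift clear.

Request:
jog_arm([
  [[0,0,0],[0,0,0],0.5],
  [[0,0,0],[0,0,0],0.5],
  [[0,0,0],[0,0,0],0.5],
  [[0,0,0],[0,0,0],0.5],
  [[0,0,3],[0,0,0],0.5],
  [[0,0,7],[0,0,0],0.5],
  [[0,0,12],[0,0,0],0.5],
  [[-3,-5,14],[0,0,0],0.5],
])

```text
clock: 20.35
position: [0.5909, -0.1918, 0.2171]
ee_rot: [2.45, 1.963, 0.01]
force: [0.9, -1.4, 0.8]
width: 0.501
gripper_force: 0.0
```

Request:
jog_arm([
  [[0,0,0],[0,0,0],0.5],
  [[0,0,0],[0,0,0],0.5],
  [[0,0,0],[0,0,0],0.5],
])

```text
clock: 20.72
position: [0.5877, -0.1952, 0.2129]
ee_rot: [-2.457, -1.956, -0.0]
force: [-0.7, 0.4, -0.1]
width: 0.498
gripper_force: 0.0
```

Run:
```python
from meas import *
c=cam('wrist');save(c,'w5');s=arm.observe();P=cloud(c);print(s['position'],s['force'])
m=(P[...,2]>.042)&(P[...,2]<.05)&(np.arange(640)[None]>200);H,S,V=hsv(c);br=(H>18)&(H<38)&(S>100)
m[230:]=0
for M,nm in((m&~br,'steel'),(m&br,'brass')):
  n,l,st,ce=cv2.connectedComponentsWithStats(M.astype(np.uint8))
  for i in range(1,n):
    if st[i,4]>60:
        r=cv2.minAreaRect((P[l==i][:,:2]*1000).astype(np.float32));print(nm,ce[i].round(),st[i,4],np.round(r[0],1),np.round(r[1],1),round(r[2],1))
red=((H<8)|(H>172))&(S>120)&(P[...,2]>.107);red[235:]=0
Q=P[red];Q=Q[Q[:,0]>.5];k=Q.mean(0);d=k[:2]-[.5729,-.1257];print('knob',len(Q),k,'turned',(np.arctan2(d[1],d[0])-np.radians(199.1))%(2*np.pi),np.linalg.norm(d))
```

```text
[ 0.58775452 -0.19519948  0.2128678 ] [0.63217577 0.925685   0.43924645]
steel [290.  46.] 399 [589.9 -51. ] [12.5 29.8] 75.7
brass [290.  19.] 1185 [595.  -28.6] [34.7 29.6] 77.4
knob 272 [ 0.61755079 -0.14565588  0.11226472] turned 2.3879349459297754 0.04890736453174562
```

View pics/w5.png

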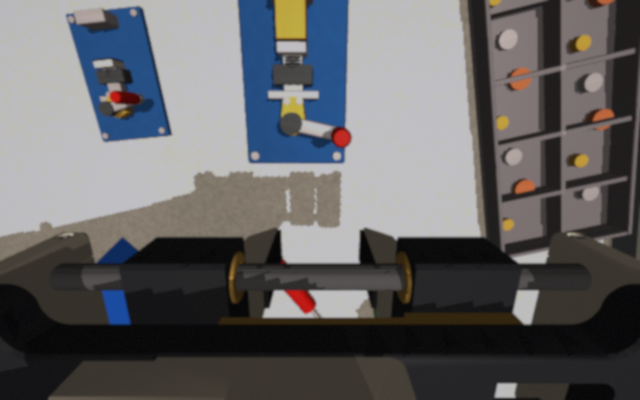

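With the hand off, the crank stays at 2.39 rad (knob at (341,137) px). The cam's long side points at the follower, and the jaw (290,46) is tight against the blank. I hand in the job.

```bash
python3 -c "
from cell import arm
print(arm.sign_off())"
```

```text
the job is handed in; nothing more can be done
None
```

The brass blank stands in the clamp's nest and I handed in the job at about 21 s; after I let go, the crank stayed at about 2.39 rad on the cam's flat, with the jaw up against the blank.

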